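# Bump-turn a carton round a post and seat it in the fence corner

## Task

Turn the cardboard carton a quarter turn clockwise (seen from above) by pushing it along the deck against the yellow corner post, so that the side with the orange sticker, now on the right, comes to face the robot. Then slide it along the fence, still flat on the deck, press it home against the rubber-faced end stop with about 10 N for half a second, and leave it flush with both the fence and the stop. The box dents: touch it slowly and never load it with more than 25 N, not even for a moment, and leave the label roll, pink tape and cutter where they are.

Things in the scene. Friction and masses are not known exactly. Their poses are not given: they have to be found in the camera images.
- station: Aluminium fence fixed on the deck, turned by up to 6 degrees. Origin: the inner corner with the end stop, at deck level; +x points into the fence, +y along it towards the stop (robot's left), z up. Fence: straight vertical face at x = 0, 45 mm high, from y = -195 mm to the stop, 18 mm thick, with a low foot behind it up to x = 56 mm. The lane is on its -x side.
- end_stop: Rubber-faced end stop, fixed to the station, same origin and axes as the station: its face is the plane y = 0, from x = -95 mm to -10 mm, 42 mm high (the plate behind it, up to x = -105 mm, is 45 mm high); rigid. A low foot behind it reaches y = 41 mm.
- post: Yellow fixed round corner post, 28 mm diameter, 64 mm high plus screw, at the free right-hand end of the fence, rigid, does not turn. Origin: its axis at deck level, which is x = +14 mm, y = -212 mm in the station frame, so that its lane side is tangent to the fence face. A carton pushed straight on wedges between finger and post; it turns with little force when pushed along an arc about the post.
- carton: Filled brown carton, 111 mm (x) by 164 (y) by 67 high, about 0.35 to 0.7 kg, too wide to grip; slides with 1.5 to 6 N of friction. Origin: centre of underside (sides at x = -56 and +55 mm, y = -82 and +82). Starts right of the post: its x axis along station y, its y axis along station -x, within 11 degrees; its leading side is 15 mm or more short of the post and overlaps it by 15 mm or more.
- sticker (a point): Orange sticker in the middle of the carton's -x side, folded over the top edge; point at carton x = -56 mm, y = 0, z = 40 mm. When the carton is seated its axes are parallel to the station's, its origin at about x = -55, y = -82 mm in the station frame, and the sticker side faces the robot.
- label_roll: White label roll standing on its end, 72 mm diameter, 52 mm high, beyond the carton's start, behind the post; bystander. Origin: centre of underside.
- pink_tape: Pink tape roll lying flat, 100 mm diameter, 48 mm high, just beyond (left of) the end stop; bystander. Origin: centre of underside.
- cutter: Yellow box cutter lying flat behind the fence, 172 mm long (its y), 18 mm wide, 20 mm high; bystander. Origin: centre of underside.
- deck: Fixed wooden packing deck standing on the bench, 440 by 720 mm, its level top 122 mm above the bench (world z = 0.122): the surface all the work is done on. The wall shelf's front edge is at about world x = 0.70, its underside at z = 0.33: keep the gripper and wrist clear of it. Origin: centre of its underside.

How it is judged:
By the outcome, as a careful person would: the job done as asked, in the order asked, and still so for the second after the job is handed in, with the robot touching nothing.
It also fails if it takes over 72 s, if anything falls off the work surface, if the arm or the gripper's body presses on something with over 40 N, if the wrist force passes 120 N, or if a joint passes its speed limit or range.

## Robot

A 6-joint arm with a two-finger parallel gripper is mounted at the origin on a cart in front of the work surface, level with it; the furniture and walls round the work are solid. World frame = base frame: x ahead of the robot, y to its left, z up, the work surface at z = 0. Lengths are in mm, angles in degrees, forces in N, time in s.
With the tool pointing down it reaches from about 375 to 975 mm from the base axis. Payload 3.8 kg.
Tool frame: the origin (TCP) lies at the very end of the fingers, on their centre line; the grasp point (between the pads) lies manip.grip_point_offset behind it (manip.grip_point_offset is the distance from the TCP to the grasp point, in mm); z points along the fingers, y is the line along which they close (so a half turn about z gives the same grasp; the last joint's range is limited). The gripper opens to 88 mm and grips with 3 to 60 N. Pads are 18 mm wide; open, the fingers measure 123 mm over their backs; the gripper's body (75 mm by 187 mm) begins 45 mm behind the grasp point.
Start: joints at [65.208, 15.12, 91.902, -0, 72.978, -2.114], TCP at [260.241, 622.81, 238.706] pointing down, gripper open.
Joint ranges: [-150.88, 150.88], [-54.13, 125.18], [17.81, 147.31], [-75.09, 255.09], [0, 152.58], [-146.25, 146.25]. Speed limits (degrees/s): [147.25, 147.25, 180, 180, 180, 180].

## Interface

Orientations are given as [roll, pitch, yaw] about the fixed x, y, z axes, in that order (R = Rz(yaw) Ry(pitch) Rx(roll)).
In Python, from station import manip gives the robot as it stands.
- The arm moves only by the tool move_arm, never from a script. Its argument "targets" is a list that holds one entry, the list of rows, each a list of 7 numbers: the shift along the tool's x, y, z in mm, then the turn, a rotation vector about the tool's x, y, z in degrees, then the gripper's target within -1 to 1 (fully open at 1, half-way at 0, shut at -1). A call has 1 to 12 rows; each row shifts and turns the commanded pose from where the row before left it, along the tool's axes as they then stand; what a row does not reach is not made up. A row lasts 1/10 s, in which the tool goes at most 50 mm and 8.59 degrees, less where a joint would pass 70% of its speed; a pose out of reach is approached as far as the arm can. A call is refused whole if a number of a shift passes 50 or a number of a turn 8.59, either way. A call with a gripper value outside its range is refused whole. The fingers move at their own pace and stop on an object; "newtons" is the grip in N (left out, the last holds). Time passes only in rows, so rows that do not move let the fingers close. It gives the time, the measured TCP pose, the force, the opening and the grip force at its end, in the units of the state.
- manip.observe(): the state, without advancing time (a new reading comes with each control period).
- manip.read_camera(name): name is "scene" or "side" or "wrist"; returns a dict with "pixels" (384x512x3 uint8, blue, green, red), "vertical_fov" (degrees; the focal length in pixels is half the picture's height over the tangent of half this angle, whatever the lens; pixels are square), "cx", "cy" (the principal point, pixels), "k1" (the pictures are not rectified: a ray, as slopes to the right and down, at radius r is drawn at 1 + k1 r^2 times it, then the intrinsics apply), "R" (3x3) and "t" (3): a world point X has camera coordinates R X + t. Camera axes: x right, y down, z forward; pixel columns grow to the right and rows downward; lengths in mm; the calibration is good to about 2 mm. A picture is of the moment at which its call begins. There is no depth.
- manip.close_job(): hands the job in; it is judged then, once.
The state is a dict: "clock": time; "joint_positions": joint angles; "qvel": joint speeds; "joint_efforts": joint torques, N m; "position": TCP position; "tcp_rot": TCP orientation; "force": force on the tool from outside, world axes, zero at the start; "wrist_torque": the same for the moment, N m; "finger_gap": finger opening in mm; "grasp_force": force on a finger pad.
Only numpy, scipy, OpenCV 4.12 (cv2) and the standard library are available. Lean on these libraries where they do the work, as an engineer would, in place of code of your own. Each camera call takes 0.05 s, during which the arm holds its last target. There are 200 camera calls.

## Working session

There is one attempt and no reset: what is moved stays moved. The work goes in short steps, Python scripts to look and compute and a tool call to move; the robot and the scene stay as the last step left them, time stands still between calls to the robot, and variables do not carry over. Pictures are saved under pics/ and viewed, at most 11 in all, crops included, and the job is handed in when it is done.

Besides the shell and the picture viewer there is one more tool, called after "Emit:" as name(argument=value, ...) on one line, values as JSON. move_arm: Moves the arm, as the interface text tells. Its arguments: {"type":"object","properties":{"targets":{"type":"array"},"newtons":{"type":"number"}},"required":["targets"]}

```bash
mkdir -p pics; ls; python3 - <<'E'
from station import manip
import cv2
o=manip.observe();print(o, manip.grip_point_offset)
for n in("scene","side"):
    c=manip.read_camera(n);cv2.imwrite(f"pics/{n}0.png",c["pixels"]);print(n,c["vertical_fov"],c["cx"],c["cy"],c["k1"],c["R"],c["t"])
E
```

```text
pics
{'clock': 0.0, 'joint_positions': array([ 6.52092319e+01,  1.51690466e+01,  9.19805760e+01,  1.42253696e-04,
        7.29776929e+01, -2.11159943e+00]), 'qvel': array([ 0.0311646 , -0.06998396,  0.02103592,  0.00120423,  0.00540498,
       -0.0259715 ]), 'joint_efforts': array([ 1.21597219e-03, -5.02095473e+01, -3.56883681e+01,  7.29398732e-02,
        2.92169378e-02, -1.66590735e-04]), 'position': array([259.93500863, 622.17482755, 237.39571739]), 'tcp_rot': array([-1.79872776e+02, -4.82690115e-03,  1.57320784e+02]), 'force': array([-0.02859469,  0.24174566,  0.47171567]), 'wrist_torque': array([-0.02122132, -0.00624445,  0.00103011]), 'grasp_force': 0.0, 'finger_gap': 88.41796283168549} 18.700000000000003
scene 50.99294578814645 257.3848340564492 188.32757324078725 -0.04144126234548311 [[ 0.58329269 -0.81188719  0.02467436]
 [-0.3889567  -0.30585247 -0.86900343]
 [ 0.71307947  0.49728609 -0.49419047]] [-326.98006865  320.57005081  707.0655918 ]
side 53.535321003394266 253.56588482108208 197.12057129779166 0.039990950296296957 [[-0.94948513 -0.31380091  0.00264213]
 [-0.21101385  0.63219942 -0.74551797]
 [ 0.23227386 -0.70841575 -0.66648029]] [574.79873177 186.36399355 878.41237801]
```

View pics/scene0.png

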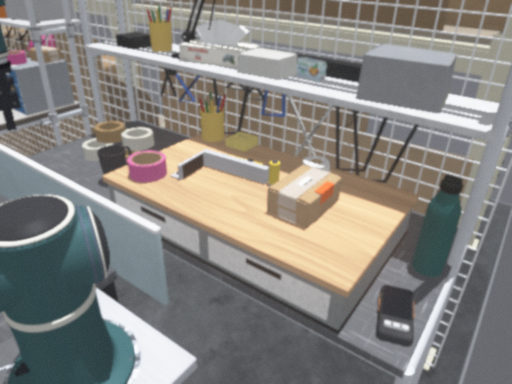

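View pics/side0.png

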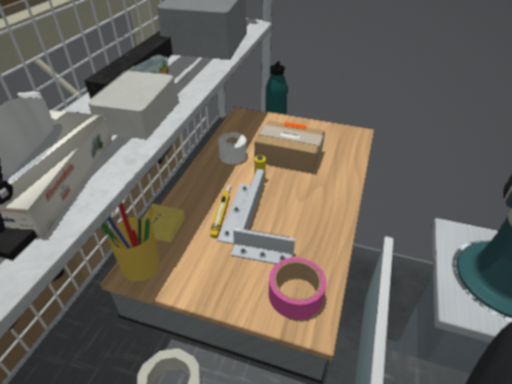

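The scene view shows the carton near (305,195) with its sticker at (326,188), the post at (273,172) and the fence running (178,175)–(270,180). The side view shows the carton at (290,147), the post at (260,162), the fence corner at (233,235) and the label roll at (232,148). I'll enlarge both to read exact corners.

```bash
cat > h.py <<'E'
import numpy as np, cv2
from station import manip
def cam(n):
    c=manip.read_camera(n); f=192/np.tan(np.radians(c["vertical_fov"]/2))
    return dict(p=c["pixels"],f=f,c=np.array([c["cx"],c["cy"]]),k=c["k1"],R=np.array(c["R"]),t=np.array(c["t"]))
def ray(c,uv):
    d=(np.array(uv,float)-c["c"])/c["f"]; s=d.copy()
    for _ in range(20): s=d/(1+c["k"]*(s@s))
    return -c["R"].T@c["t"], c["R"].T@np.array([*s,1])
def onz(c,uv,z):
    o,d=ray(c,uv); return o+d*(z-o[2])/d[2]
def proj(c,X):
    q=c["R"]@np.array(X,float)+c["t"]; s=q[:2]/q[2]
    return c["c"]+c["f"]*s*(1+c["k"]*(s@s))
def tri(c1,a,c2,b):
    o1,d1=ray(c1,a);o2,d2=ray(c2,b)
    s=np.linalg.lstsq(np.stack([d1,-d2],1),o2-o1,rcond=None)[0]
    p,q=o1+s[0]*d1,o2+s[1]*d2
    return (p+q)/2,np.linalg.norm(p-q)
def crop(c,x0,y0,x1,y1,k,fn):
    cv2.imwrite(fn,cv2.resize(c["p"][y0:y1,x0:x1],None,fx=k,fy=k,interpolation=cv2.INTER_CUBIC))
E
python3 - <<'E'
from h import *
crop(cam("scene"),160,140,350,235,4.2,"pics/s1.png")
crop(cam("side"),200,110,340,260,4,"pics/d1.png")
E
```

```text
(no output)
```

View pics/s1.png

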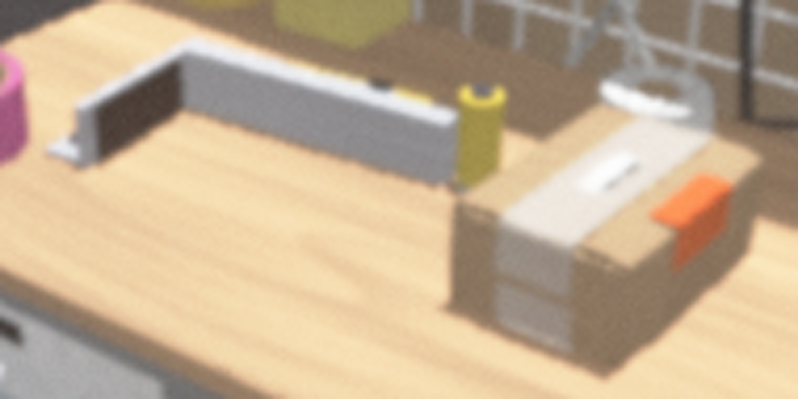

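View pics/d1.png

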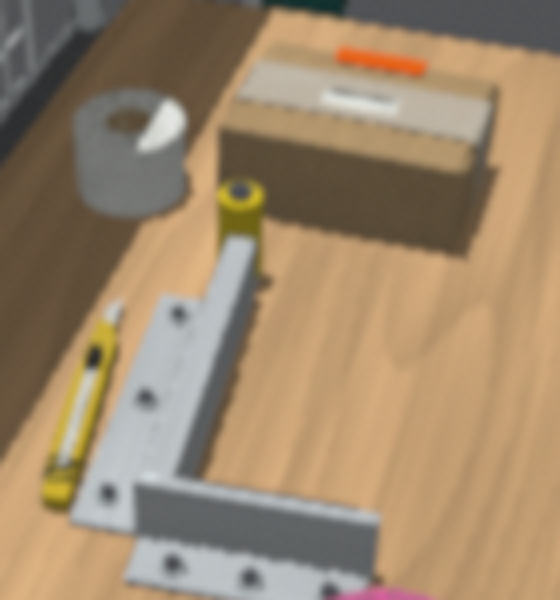

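The crops show clean corners. In the scene crop, the carton's top corners are at about (455,200), (620,268), (760,158) and the post top is at (483,91). In the side crop, the carton top is at (222,130), (470,165), (497,90), (275,45), the post top is at (241,192), and the fence top inner edge runs from (257,240).

```bash
python3 - <<'E'
from h import *
np.set_printoptions(precision=1,suppress=True)
S=cam("scene");D=cam("side")
s=lambda x,y:(np.array([x,y])+.5)/4.2+[159.5,139.5]
d=lambda x,y:(np.array([x,y])+.5)/4+[199.5,109.5]
Z=122
for n,p,z in [("A top lead near",s(455,200),67),("A bot",s(450,305),0),("B top trail near",s(620,268),67),("B bot",s(605,375),0),("C top trail far",s(760,158),67),("post top",s(483,91),68),("fence bot free",s(450,185),0),("corner bot",s(183,110),0),("corner top",s(188,47),45),("fence top free lane",s(452,125),45),("stop end bot",s(98,163),0)]: print("S",n,onz(S,p,Z+z))
for n,p,z in [("lead far",d(222,130),67),("lead near",d(470,165),67),("trail near",d(497,90),67),("trail far",d(275,45),67),("A bot",d(467,255),0),("lead far bot",d(222,208),0),("post top",d(241,191),68),("fence top free lane",d(256,240),45),("fence bot near stop",d(195,472),0),("fence bot free",d(257,292),0),("stop top R",d(380,515),45),("stop top L",d(137,475),45)]: print("D",n,onz(D,p,Z+z))
print(tri(S,s(483,91),D,d(241,191)),tri(S,s(455,200),D,d(470,165)),tri(S,s(620,268),D,d(497,90)),tri(S,s(760,158),D,d(275,45)))
# masks: yellow post top, label
E
```

```text
S A top lead near [475.1 -85.1 189. ]
S A bot [474.6 -85.1 122. ]
S B top trail near [ 469.1 -190.2  189. ]
S B bot [ 469.1 -187.9  122. ]
S C top trail far [ 623.  -194.5  189. ]
S post top [595.3 -23.4 190. ]
S fence bot free [588.5  -6.7 122. ]
S corner bot [562.8 195.4 122. ]
S corner top [568.8 193.9 167. ]
S fence top free lane [583.9  -9.4 167. ]
S stop end bot [473.1 186.5 122. ]
D lead far [628.3 -80.3 189. ]
D lead near [473.4 -91.8 189. ]
D trail near [ 473.4 -180.7  189. ]
D trail far [ 626.3 -189.3  189. ]
D A bot [467.3 -90.5 122. ]
D lead far bot [630.7 -88.8 122. ]
D post top [597.  -20.9 190. ]
D fence top free lane [582.9  -7.  167. ]
D fence bot near stop [570.  144.2 122. ]
D fence bot free [583.2 -13.  122. ]
D stop top R [460.8 183.4 167. ]
D stop top L [582.7 195.8 167. ]
(array([597.4, -22.2, 188.9]), np.float64(0.21373513761461477)) (array([472.5, -87.3, 191.5]), np.float64(1.3055295218994734)) (array([ 474.3, -187.4,  185.1]), np.float64(0.5944644144650462)) (array([ 627.2, -192.8,  186.8]), np.float64(0.1644138134610871))
```

Emit:
move_arm(targets=[[[0,0,0,0,0,8.4,-1],[0,0,0,0,0,8.4,-1],[0,0,0,0,0,8.4,-1],[0,0,0,0,0,8.4,-1],[0,0,0,0,0,8.4,-1],[0,0,0,0,0,8.4,-1],[0,0,0,0,0,8.4,-1],[0,0,0,0,0,8.5,-1]]], newtons=20)

```text
clock: 1.1
position: [260.2, 622.8, 238.6]
tcp_rot: [-180.0, 0.0, 89.7]
force: [-0.6, -0.8, 0.4]
finger_gap: 26.2
grasp_force: 0.0
```

Emit:
move_arm(targets=[[[-46,15,-6,0,0,0,-1],[-46,15,-6,0,0,0,-1],[-46,15,-6,0,0,0,-1],[-46,15,-6,0,0,0,-1],[-46,15,-6,0,0,0,-1],[-46,15,-6,0,0,0,-1],[-46,15,-6,0,0,0,-1],[-46,15,-6,0,0,0,-1],[-46,15,-6,0,0,0,-1],[-46,15,-6,0,0,0,-1],[-46,15,-6,0,0,0,-1],[-46,15,-6,0,0,0,-1]]])

```text
clock: 2.3
position: [440.6, 69.0, 311.3]
tcp_rot: [179.9, -0.0, 90.0]
force: [0.8, -0.1, 0.8]
finger_gap: 0.3
grasp_force: 0.0
```

Emit:
move_arm(targets=[[[-46,5,-6,0,0,0,-1],[-46,5,-6,0,0,0,-1],[-20,0,0,0,0,0,-1],[0,0,0,0,0,0,-1],[0,0,0,0,0,0,-1]]])

```text
clock: 2.8
position: [450.3, -41.1, 322.6]
tcp_rot: [-180.0, -0.0, 89.9]
force: [0.1, -0.1, 0.1]
finger_gap: 0.4
grasp_force: 0.0
```

```bash
python3 - <<'E'
from h import *
o=manip.observe();print(o["position"],o["tcp_rot"],o["clock"],o["force"],o["finger_gap"],o["joint_positions"])
c=cam("wrist");cv2.imwrite("pics/w1.png",c["p"]);print(c["R"],c["t"],c["f"],c["c"],c["k"])
E
```

```text
[450.33970366 -41.10124299 322.60543756] [-1.79991362e+02 -4.02446534e-02  8.99356506e+01] 2.8 [ 0.07831134 -0.06927997  0.13692789] 0.44167599174407074 [-8.40030219e+00 -1.21181599e+01  1.11072621e+02  3.90414719e-02
  8.10599222e+01 -8.34202773e+00]
[[ 9.99998814e-01 -1.00181072e-03  1.16989738e-03]
 [-1.31069340e-03 -9.52427877e-01  3.04761253e-01]
 [ 8.08929785e-04 -3.04762425e-01 -9.52428060e-01]] [-451.21569407 -106.06519206  457.75396571] 274.34826385771345 [260.24337117 191.40143531] -0.04791667542534307
```

View pics/w1.png

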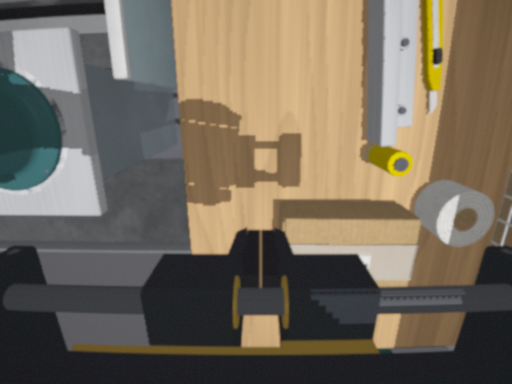

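The wrist view shows the carton's leading face with its top edge at about row 221 from (285) to (416), the post top at (400,164), the fence face left of x=384, and the label roll at (460,212).

```bash
python3 - <<'E'
from h import *
np.set_printoptions(precision=1,suppress=True)
c=cam("wrist")
for n,p,z in [("lead near top",(285,221),67),("lead near top'",(285,243),67),("lead near bot",(279,200),0),("lead far top",(416,221),67),("lead far top'",(416,245),67),("post top",(401,163),68),("fence bot0",(367,2),0),("fence bot1",(369,145),0),("fence top0",(384,2),45),("fence top1",(383,145),45),("fence topback0",(392,2),45),("ftb1",(396,145),45),("label top",(466,216),52),("cutter tip",(433,108),10),("cutter",(435,5),20)]: print(n,onz(c,p,122+z))
g=c["p"]; print(g[190:260:3,330].tolist()); print(g[100,355:405:2].tolist()); print(g[20,355:405:2].tolist())
E
```

```text
lead near top [478.4 -85.4 189. ]
lead near top' [ 479.2 -112.7  189. ]
lead near bot [476.2 -84.4 122. ]
lead far top [626.8 -86.  189. ]
lead far top' [ 632.4 -116.4  189. ]
post top [598.3 -19.3 190. ]
fence bot0 [570.1 149.8 122. ]
fence bot1 [589.1 -10.4 122. ]
fence top0 [571.4 135.8 167. ]
fence top1 [586.9  -3.9 167. ]
fence topback0 [579.4 136.1 167. ]
ftb1 [601.7  -3.8 167. ]
label top [697.5 -86.6 174. ]
cutter tip [658.7  36.2 132. ]
cutter [637.5 143.1 142. ]
[[132, 177, 210], [132, 177, 210], [130, 176, 209], [94, 130, 160], [65, 90, 108], [63, 86, 106], [65, 89, 108], [66, 90, 108], [64, 90, 108], [68, 95, 113], [111, 150, 176], [125, 168, 194], [124, 168, 195], [126, 171, 198], [126, 170, 197], [126, 170, 197], [126, 170, 197], [127, 170, 197], [133, 171, 196], [176, 191, 201], [179, 192, 203], [152, 163, 171], [38, 35, 35], [38, 35, 33]]
[[125, 168, 201], [124, 167, 199], [122, 166, 199], [108, 148, 179], [77, 109, 135], [78, 108, 133], [93, 106, 119], [106, 105, 104], [106, 104, 103], [107, 104, 104], [107, 105, 105], [106, 103, 102], [107, 104, 104], [128, 126, 124], [190, 187, 185], [210, 208, 206], [210, 206, 204], [209, 206, 204], [207, 205, 204], [206, 204, 202], [203, 200, 198], [199, 196, 195], [206, 202, 201], [209, 205, 204], [208, 204, 203]]
[[124, 167, 200], [125, 169, 202], [124, 169, 201], [111, 153, 185], [72, 101, 126], [69, 97, 121], [80, 97, 116], [101, 102, 105], [108, 105, 104], [106, 104, 104], [106, 104, 103], [108, 106, 104], [106, 104, 103], [107, 105, 104], [128, 126, 125], [185, 183, 181], [206, 202, 201], [204, 201, 199], [203, 200, 198], [201, 198, 197], [200, 199, 196], [199, 196, 194], [197, 194, 192], [194, 192, 189], [200, 197, 195]]
```

Emit:
move_arm(targets=[[[-40,20,0,0,0,0,-1],[-40,20,0,0,0,0,-1],[-40,20,0,0,0,0,-1],[-40,20,0,0,0,0,-1],[-36,18,0,0,0,0,-1],[0,0,40,0,0,0,-1],[0,0,45,0,0,0,-1],[0,0,45,0,0,0,-1],[0,0,40,0,0,0,-1],[0,0,10,0,0,0,-1],[0,0,0,0,0,0,-1]]])

```text
clock: 4.0
position: [547.6, -235.1, 140.7]
tcp_rot: [-179.8, -0.1, 90.1]
force: [-0.7, -0.1, 0.8]
finger_gap: 0.5
grasp_force: 0.0
```

Emit:
move_arm(targets=[[[4,0,0,0,0,0,-1],[4,0,0,0,0,0,-1],[3,0,0,0,0,0,-1],[2,0,0,0,0,0,-1],[2,0,0,0,0,0,-1],[2,0,0,0,0,0,-1]]])

```text
clock: 4.6
position: [548.7, -220.0, 143.1]
tcp_rot: [180.0, 0.0, 90.0]
force: [0.3, -0.1, -0.6]
finger_gap: 0.7
grasp_force: 0.0
```

Emit:
move_arm(targets=[[[1,0,0,0,0,0,-1],[1,0,0,0,0,0,-1],[1,0,0,0,0,0,-1],[1,0,0,0,0,0,-1],[1,0,0,0,0,0,-1],[1,0,0,0,0,0,-1],[1,0,0,0,0,0,-1],[1,0,0,0,0,0,-1]]])

```text
clock: 5.4
position: [548.6, -212.0, 142.7]
tcp_rot: [-180.0, 0.0, 90.0]
force: [0.1, 0.5, -1.6]
finger_gap: 0.8
grasp_force: 0.0
```

Emit:
move_arm(targets=[[[1,0,0,0,0,0,-1],[1,0,0,0,0,0,-1],[1,0,0,0,0,0,-1],[1,0,0,0,0,0,-1],[1,0,0,0,0,0,-1],[1,0,0,0,0,0,-1],[1,0,0,0,0,0,-1],[1,0,0,0,0,0,-1],[1,0,0,0,0,0,-1],[1,0,0,0,0,0,-1]]])

```text
clock: 6.4
position: [548.6, -202.2, 142.7]
tcp_rot: [180.0, 0.0, 90.0]
force: [0.7, -2.8, -1.1]
finger_gap: 0.4
grasp_force: 1.4
```

Emit:
move_arm(targets=[[[1,0,0,0,0,0,-1],[1,0,0,0,0,0,-1],[1,0,0,0,0,0,-1],[1,0,0,0,0,0,-1],[1,0,0,0,0,0,-1],[1,0,0,0,0,0,-1]]])

```text
clock: 7.0
position: [548.6, -196.0, 142.7]
tcp_rot: [180.0, 0.0, 90.0]
force: [0.4, -3.2, -0.8]
finger_gap: 0.4
grasp_force: 1.5
```

Emit:
move_arm(targets=[[[2,0,0,0,0,0,-1],[2,0,0,0,0,0,-1],[2.5,0,0,0,0,0,-1],[2.5,0,0,0,0,0,-1],[2.5,0,0,0,0,0,-1],[2.5,0,0,0,0,0,-1],[2.5,0,0,0,0,0,-1],[2.5,0,0,0,0,0,-1],[2.5,0,0,0,0,0,-1],[2,0,0,0,0,0,-1],[1.5,0,0,0,0,0,-1],[1,0,0,0,0,0,-1]]])

```text
clock: 8.2
position: [548.5, -170.0, 142.7]
tcp_rot: [-180.0, 0.0, 90.0]
force: [-0.6, -2.9, -1.3]
finger_gap: 0.6
grasp_force: 1.6
```

```bash
python3 - <<'E'
from h import *
a=cam("scene");b=cam("side")
k=lambda c,x0,y0:cv2.resize(c["p"][y0:y0+95,x0:x0+130],None,fx=3,fy=3,interpolation=cv2.INTER_CUBIC)
cv2.imwrite("pics/m2.png",np.hstack([k(a,230,140),k(b,210,110)]))
E
```

```text
(no output)
```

View pics/m2.png

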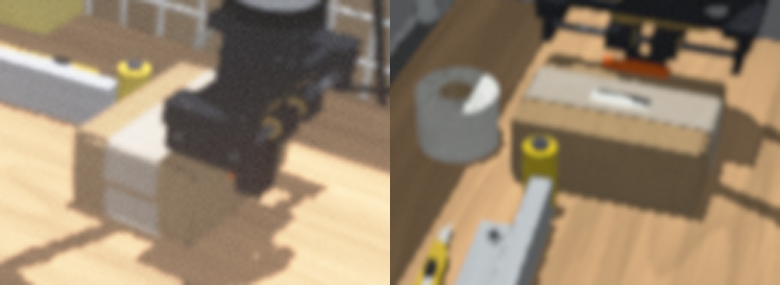

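The carton is still square: in the side half its leading top edge runs (514,122)–(706,152), and the post stands in front of it with roughly 13 mm left. I'll push on slowly to near touch.

Emit:
move_arm(targets=[[[1,0,0,0,0,0,-1],[1,0,0,0,0,0,-1],[1,0,0,0,0,0,-1],[1,0,0,0,0,0,-1],[1,0,0,0,0,0,-1],[1,0,0,0,0,0,-1],[1,0,0,0,0,0,-1],[1,0,0,0,0,0,-1],[1,0,0,0,0,0,-1]]])

```text
clock: 9.2
position: [548.5, -161.0, 142.7]
tcp_rot: [-180.0, -0.0, 90.0]
force: [-0.1, -3.0, -1.0]
finger_gap: 0.3
grasp_force: 1.6
```

Emit:
move_arm(targets=[[[0.7,0,0,0,0,0,-1],[0.7,0,0,0,0,0,-1],[0.7,0,0,0,0,0,-1]]])

```text
clock: 9.5
position: [548.5, -158.9, 142.7]
tcp_rot: [-180.0, 0.0, 90.0]
force: [0.0, -3.4, 0.1]
finger_gap: 0.6
grasp_force: 1.6
```

Emit:
move_arm(targets=[[[-4,0,0,0,0,0,-1],[-4,0,0,0,0,0,-1],[0,-18,0,0,0,0,-1],[0,-20,0,0,0,0,-1],[0,-14,0,0,0,0,-1],[3,0,0,0,0,0,-1],[1,0,0,0,0,0,-1],[1,0,0,0,0,0,-1],[1,0,0,0,0,0,-1],[1,0,0,0,0,0,-1],[1,0,0,0,0,0,-1],[1,0,0,0,0,0,-1]]])

```text
clock: 10.7
position: [496.7, -158.4, 142.7]
tcp_rot: [-180.0, 0.1, 90.0]
force: [-0.4, -2.5, -0.1]
finger_gap: 0.4
grasp_force: 1.3
```

```bash
cat >> h.py <<'E'
def orange(n):
    c=cam(n); h=cv2.cvtColor(c["p"],cv2.COLOR_BGR2HSV)
    m=cv2.inRange(h,(4,170,110),(14,255,255)); k,l,s,ce=cv2.connectedComponentsWithStats(m)
    if k<2: return c,None,0
    i=1+np.argmax(s[1:,4]); return c,ce[i],s[i]
E
python3 - <<'E'
from h import *
np.set_printoptions(precision=1,suppress=True)
for n in("scene","side"):
    c,u,a=orange(n); print(n,u,a, u is not None and onz(c,u,189))
E
```

```text
scene None 0 False
side [290.9 134.4] [280 132  22   6  67] [ 551.8 -143.2  189. ]
```

Emit:
move_arm(targets=[[[1.1,-0.5,0,0,0,0.4,-1],[1.1,-1,0,0,0,0.6,-1],[1.1,-1.4,0,0,0,0.6,-1],[1.1,-1.4,0,0,0,0.6,-1],[1.8,-2.2,0,0,0,1,-1],[1.8,-2.2,0,0,0,1,-1],[1.8,-2.2,0,0,0,1,-1],[1.8,-2.2,0,0,0,1,-1]]])

```text
clock: 11.6
position: [483.9, -145.6, 142.8]
tcp_rot: [180.0, 0.0, 83.7]
force: [1.5, -1.6, -0.5]
finger_gap: 0.6
grasp_force: 0.9
```

```bash
python3 - <<'E'
from h import *
np.set_printoptions(precision=1,suppress=True)
for n in("scene","side"):
    c,u,a=orange(n); print(n,u,a, u is not None and onz(c,u,189))
E
```

```text
scene None 0 False
side [293.1 136.3] [282 133  23   8  71] [ 544.3 -136.5  189. ]
```

Emit:
move_arm(targets=[[[2.2,-1.9,0,0,0,1.25,-1],[2.2,-1.9,0,0,0,1.25,-1],[2.1,-1.9,0,0,0,1.25,-1],[2.1,-1.9,0,0,0,1.25,-1],[2.1,-1.9,0,0,0,1.25,-1],[2.1,-1.9,0,0,0,1.25,-1],[2,-1.9,0,0,0,1.25,-1],[2,-1.9,0,0,0,1.25,-1],[2,-1.9,0,0,0,1.25,-1],[2,-1.9,0,0,0,1.25,-1]]])

```text
clock: 12.7
position: [469.4, -121.4, 142.7]
tcp_rot: [-180.0, 0.0, 71.2]
force: [-0.9, -4.4, 2.3]
finger_gap: 0.5
grasp_force: 1.9
```

```bash
cat > st.py <<'E'
from h import *
np.set_printoptions(precision=1,suppress=True)
o=manip.observe(); y=np.radians(o["tcp_rot"][2]); p=np.array([597.5,-21])-o["position"][:2]
T=np.array([[np.cos(y),np.sin(y)],[np.sin(y),-np.cos(y)]])
print("post in tool",T@p,"F tool",T@o["force"][:2],"j",o["joint_positions"])
for n in("scene","side"):
    c,u,a=orange(n)
    if u is not None: q=onz(c,u,189); print(n,a,q,"post rel",T@(np.array([597.5,-21])-q[:2]),"sticker in tool",T@(q[:2]-o["position"][:2]))
E
python3 st.py
```

```text
post in tool [136.3  89. ] F tool [-4.4  0.5] j [-17.4  -0.8 120.4  -0.   60.4   1.3]
scene [290 183  16  13  67] [ 506.9 -144.8  189. ] post rel [146.4  45.9] sticker in tool [-10.1  43.1]
side [287 135  22  10  80] [ 529.7 -125.3  189. ] post rel [120.6  30.6] sticker in tool [15.7 58.3]
```

Emit:
move_arm(targets=[[[1.9,-2.6,0,0,0,1.25,-1],[1.9,-2.6,0,0,0,1.25,-1],[1.9,-2.6,0,0,0,1.25,-1],[1.9,-2.6,0,0,0,1.25,-1],[1.9,-2.6,0,0,0,1.25,-1],[1.9,-2.6,0,0,0,1.25,-1],[1.9,-2.6,0,0,0,1.25,-1],[1.9,-2.6,0,0,0,1.25,-1],[1.9,-2.6,0,0,0,1.25,-1],[1.9,-2.6,0,0,0,1.25,-1]]])

```text
clock: 13.8
position: [453.6, -93.3, 142.7]
tcp_rot: [-180.0, 0.0, 58.7]
force: [0.5, -2.4, 1.3]
finger_gap: 0.6
grasp_force: 0.7
```

```bash
python3 st.py
```

```text
post in tool [136.5  85.4] F tool [-1.8  1.7] j [-14.7  -3.3 122.8  -0.   60.5  16.6]
scene [279 182  21  14 128] [ 498.8 -127.9  189. ] post rel [142.6  28.8] sticker in tool [-6.1 56.6]
side [292 136  20  13  89] [ 518.3 -114.2  189. ] post rel [120.7  19.3] sticker in tool [15.8 66.1]
```

Emit:
move_arm(targets=[[[1.9,-2.2,0,0,0,1.25,-1],[1.85,-2.2,0,0,0,1.25,-1],[1.85,-2.2,0,0,0,1.25,-1],[1.85,-2.2,0,0,0,1.25,-1],[1.8,-2.2,0,0,0,1.25,-1],[1.8,-2.2,0,0,0,1.25,-1],[1.75,-2.2,0,0,0,1.25,-1],[1.75,-2.2,0,0,0,1.25,-1],[1.7,-2.2,0,0,0,1.25,-1],[1.7,-2.2,0,0,0,1.25,-1]]])

```text
clock: 14.9
position: [446.8, -65.9, 142.7]
tcp_rot: [-180.0, 0.0, 46.2]
force: [-0.3, -1.4, 0.4]
finger_gap: 0.3
grasp_force: 0.7
```

```bash
python3 st.py; python3 - <<'E'
from h import *
print(onz(cam("side"),(200+132/4,110+115/4),174))
a=cam("scene");b=cam("side")
k=lambda c,x0,y0:cv2.resize(c["p"][y0:y0+95,x0:x0+130],None,fx=3,fy=3,interpolation=cv2.INTER_CUBIC)
cv2.imwrite("pics/m3.png",np.hstack([k(a,230,140),k(b,210,110)]))
E
```

```text
post in tool [136.6  77.7] F tool [-1.3  0.8] j [-11.5  -4.7 124.1  -0.   60.6  32.2]
scene [270 184  22  11 158] [ 485.1 -107.8  189. ] post rel [140.4  21.1] sticker in tool [-3.7 56.6]
side [296 139  16  15  80] [ 511.2 -103.1  189. ] post rel [119.    5.5] sticker in tool [17.7 72.2]
[694.8720309  -98.42206975 174.        ]
```

View pics/m3.png

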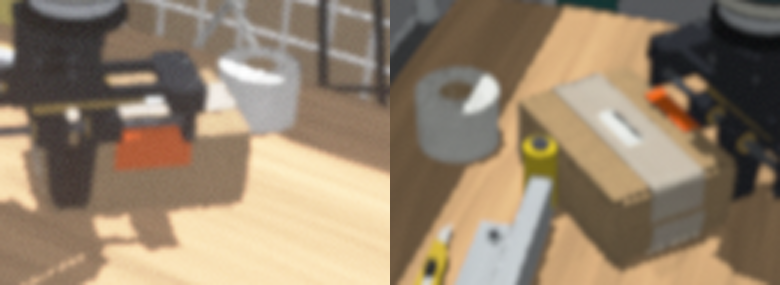

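The scene half shows the finger near the left end of the sticker side, with the sticker at (152,147). In the side half the carton is about half turned on the post, and its far corner (520,98) is clear of the label roll (498,120).

Emit:
move_arm(targets=[[[1.7,-2.2,0,0,0,1.25,-1],[1.7,-2.2,0,0,0,1.25,-1],[1.65,-2.2,0,0,0,1.25,-1],[1.65,-2.2,0,0,0,1.25,-1],[1.6,-2.2,0,0,0,1.25,-1],[1.6,-2.2,0,0,0,1.25,-1],[1.6,-2.2,0,0,0,1.25,-1],[1.55,-2.2,0,0,0,1.25,-1],[1.55,-2.2,0,0,0,1.25,-1],[1.5,-2.2,0,0,0,1.25,-1]]])

```text
clock: 16.15
position: [444.7, -38.7, 142.7]
tcp_rot: [-180.0, 0.0, 33.7]
force: [-1.0, -2.6, 0.1]
finger_gap: 0.5
grasp_force: 0.7
```

```bash
python3 st.py
```

```text
post in tool [136.9  70.1] F tool [-2.3  1.6] j [ -8.2  -5.3 124.6  -0.   60.7  48.1]
scene [261 183  21  11 122] [472.  -89.9 189. ] post rel [142.6  12.3] sticker in tool [-5.7 57.8]
side [300 143  11  15  72] [502.5 -88.8 189. ] post rel [116.6  -3.6] sticker in tool [20.3 73.7]
```

Emit:
move_arm(targets=[[[1.5,-2.2,0,0,0,1.25,-1],[1.5,-2.2,0,0,0,1.25,-1],[1.5,-2.2,0,0,0,1.25,-1],[1.5,-2.2,0,0,0,1.25,-1],[1.45,-2.2,0,0,0,1.25,-1],[1.45,-2.2,0,0,0,1.25,-1],[1.4,-2.2,0,0,0,1.25,-1],[1.4,-2.2,0,0,0,1.25,-1],[1.4,-2.2,0,0,0,1.25,-1],[1.4,-2.2,0,0,0,1.25,-1]]])

```text
clock: 17.25
position: [446.9, -12.5, 142.7]
tcp_rot: [-180.0, 0.0, 21.2]
force: [-2.9, -1.4, 1.4]
finger_gap: 0.4
grasp_force: 1.5
```

```bash
python3 st.py
```

```text
post in tool [137.3  62.4] F tool [-3.2  0.3] j [ -4.8  -5.2 124.5   0.   60.7  64. ]
scene [253 181  23  13 162] [467.  -76.3 189. ] post rel [141.6  -4.4] sticker in tool [-4.4 66.8]
side [304 148   5  13  31] [498.2 -78.  189. ] post rel [113.2 -17.2] sticker in tool [24.1 79.7]
```

Emit:
move_arm(targets=[[[1.35,-1.8,0,0,0,1.25,-1],[1.35,-1.8,0,0,0,1.25,-1],[1.3,-1.8,0,0,0,1.25,-1],[1.3,-1.8,0,0,0,1.25,-1],[1.3,-1.8,0,0,0,1.25,-1],[1.2,-1.8,0,0,0,1.25,-1],[1.2,-1.8,0,0,0,1.25,-1],[1.2,-1.8,0,0,0,1.25,-1],[1.2,-1.8,0,0,0,1.25,-1]]])

```text
clock: 18.25
position: [452.6, 6.4, 142.6]
tcp_rot: [-180.0, 0.1, 10.0]
force: [-7.1, -0.8, 4.3]
finger_gap: 0.7
grasp_force: 3.2
```

```bash
python3 st.py
```

```text
post in tool [138.   52.1] F tool [-7.2 -0.5] j [ -2.4  -4.5 123.9   0.   60.7  77.7]
scene [248 181  22  13 142] [462.5 -68.3 189. ] post rel [141.2 -23.3] sticker in tool [-3.2 75.3]
side [306 150   2   3   4] [497.2 -83.4 189. ] post rel [109.6 -44.1] sticker in tool [28.4 96.1]
```

Emit:
move_arm(targets=[[[0.5,-0.4,0,0,0,0.6,-1],[0.5,-0.4,0,0,0,0.6,-1],[0.5,-0.4,0,0,0,0.6,-1],[0.5,-0.4,0,0,0,0.6,-1]]])

```text
clock: 18.75
position: [453.2, 8.6, 142.4]
tcp_rot: [-179.9, 0.3, 7.6]
force: [-10.4, 1.5, 7.1]
finger_gap: 0.3
grasp_force: 4.9
```

```bash
python3 - <<'E'
from h import *
a=cam("scene");b=cam("side")
k=lambda c,x0,y0:cv2.resize(c["p"][y0:y0+110,x0:x0+130],None,fx=3,fy=3,interpolation=cv2.INTER_CUBIC)
cv2.imwrite("pics/m4.png",np.hstack([k(a,200,130),k(b,210,110)]))
E
```

```text
(no output)
```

View pics/m4.png

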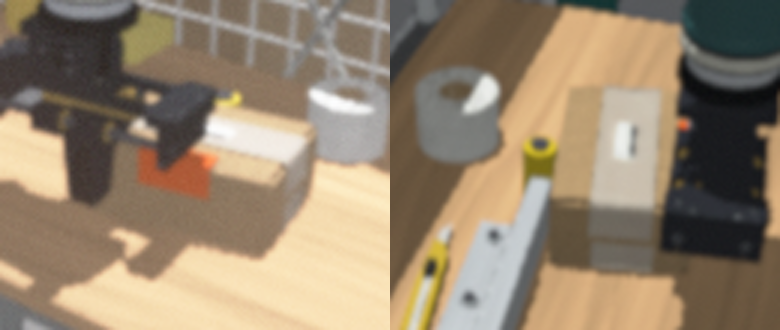

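The carton is nearly parallel to the fence. In the scene half the sticker faces the robot at (177,175), and in the side half the carton's top spans (570,90)–(552,205) beside the post. I'll measure the residual angle from the tape edges before going on.

```bash
python3 - <<'E'
from h import *
np.set_printoptions(precision=1,suppress=True)
D=cam("side")
d=lambda x,y:(np.array([x-390,y])+.5)/3+[209.5,109.5]
for n,a,b in [("far edge",(570,92),(552,203)),("tapeL",(606,92),(591,208)),("tapeR",(662,92),(655,210)),("left edge",(552,203),(655,212))]:
    p,q=onz(D,d(*a),189),onz(D,d(*b),189); v=q-p; print(n,p,q,np.degrees(np.arctan2(-v[0],v[1])))
g=D["p"]; 
for r in (145,155,165,172): print(r,g[r,262:302:1].max(1).tolist())
E
```

```text
far edge [596.  -99.6 189. ] [566.5  47.3 189. ] 11.364144935003905
tapeL [ 567.3 -109.2  189. ] [537.4  43.7 189. ] 11.077934863863053
tapeR [ 522.6 -124.1  189. ] [491.9  31.  189. ] 11.225713340021434
left edge [566.5  47.3 189. ] [491.3  33.3 189. ] 100.50158384536537
145 [215, 216, 222, 227, 230, 226, 213, 196, 190, 190, 189, 191, 191, 191, 189, 189, 188, 185, 182, 190, 197, 199, 200, 200, 200, 199, 200, 201, 202, 202, 202, 203, 203, 203, 204, 204, 200, 197, 193, 192]
155 [213, 224, 227, 224, 212, 196, 190, 190, 191, 192, 191, 190, 191, 191, 188, 187, 184, 182, 191, 200, 204, 211, 219, 228, 236, 238, 234, 219, 176, 152, 173, 193, 199, 200, 201, 198, 191, 181, 181, 184]
165 [117, 118, 138, 170, 186, 189, 188, 187, 188, 188, 189, 189, 188, 188, 188, 189, 194, 198, 202, 201, 201, 201, 201, 201, 202, 203, 203, 202, 203, 202, 202, 202, 203, 202, 200, 193, 185, 181, 181, 185]
172 [184, 161, 174, 190, 191, 191, 190, 190, 190, 192, 193, 192, 192, 190, 190, 191, 197, 200, 200, 200, 200, 201, 201, 202, 202, 203, 204, 203, 202, 201, 203, 202, 202, 202, 198, 191, 180, 181, 185, 173]
```

Emit:
move_arm(targets=[[[-3,0,0,0,0,0,-1],[-12,0,0,0,0,0,-1],[-5,43,0,0,0,0,-1],[-5,43,0,0,0,0,-1],[-5,43,0,0,0,0,-1],[-5,43,0,0,0,-8,-1],[0,0,0,0,0,-8,-1],[0,0,0,0,0,-8,-1],[0,0,0,0,0,-8,-1],[0,0,0,0,0,-8,-1],[0,0,0,0,0,-8,-1],[0,0,0,0,0,-8,-1]]])

```text
clock: 20.1
position: [443.5, -166.2, 142.9]
tcp_rot: [179.9, -0.0, 63.8]
force: [0.4, 0.5, -0.9]
finger_gap: 0.3
grasp_force: 0.0
```

Emit:
move_arm(targets=[[[0,0,0,0,0,-8,-1],[0,0,0,0,0,-8,-1],[0,0,0,0,0,-8,-1],[0,0,0,0,0,-8,-1],[0,0,0,0,0,0,-1],[0,0,0,0,0,0,-1]]])

```text
clock: 20.7
position: [443.5, -166.1, 142.8]
tcp_rot: [180.0, 0.0, 95.3]
force: [0.3, -0.1, -0.2]
finger_gap: 0.5
grasp_force: 0.0
```

```bash
python3 - <<'E'
from h import *
np.set_printoptions(precision=1,suppress=True)
o=manip.observe();print(o["position"],o["tcp_rot"],o["force"])
c=cam("wrist"); cv2.imwrite("pics/w5.png",c["p"])
E
```

```text
[ 443.5 -166.1  142.8] [180.    0.   95.3] [ 0.3 -0.1 -0.2]
```

View pics/w5.png

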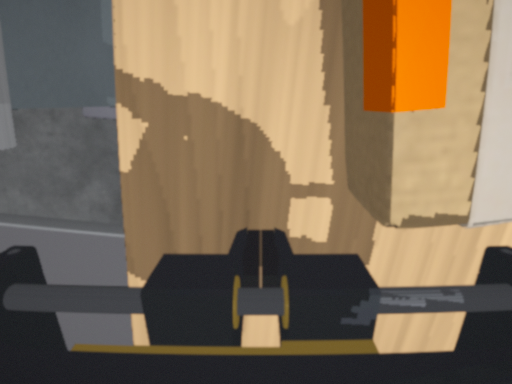

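The wrist view shows the carton's near-right top corner at (391,224) and the sticker's fold line running from (396,2) to (391,109).

```bash
python3 - <<'E'
from h import *
np.set_printoptions(precision=1,suppress=True)
c=cam("wrist")
for p in [(391,224),(391,109),(395,3),(470,222)]: print(onz(c,p,189))
E
```

```text
[ 493.3 -128.   189. ]
[482.8 -84.3 189. ]
[477.  -51.4 189. ]
[ 526.5 -124.4  189. ]
```

Emit:
move_arm(targets=[[[0,25,0,0,0,0,-1],[0,30,0,0,0,0,-1],[3,20,0,0,0,0,-1],[4,0,0,0,0,0,-1],[3,0,0,0,0,0,-1],[3,0,0,0,0,0,-1],[2,0,0,0,0,0,-1],[1,0,0,0,0,0,-1],[1,0,0,0,0,0,-1],[1,0,0,0,0,0,-1],[1,0,0,0,0,0,-1],[1,0,0,0,0,0,-1]]])

```text
clock: 22.0
position: [516.1, -139.4, 142.8]
tcp_rot: [-180.0, 0.0, 95.5]
force: [-2.4, -3.3, -0.7]
finger_gap: 0.4
grasp_force: 2.2
```

Emit:
move_arm(targets=[[[1,0,0,0,0,0,-1],[1,0,0,0,0,0,-1],[1,0,0,0,0,0,-1],[1,0,0,0,0,0,-1],[1,0,0,0,0,0,-1],[1,0,0,0,0,0,-1],[1,0,0,0,0,0,-1],[1,0,0,0,0,0,-1],[1,0,0,0,0,0,-1],[1,0,0,0,0,0,-1]]])

```text
clock: 23.0
position: [515.0, -129.4, 142.7]
tcp_rot: [-180.0, 0.0, 95.5]
force: [-2.3, -3.4, -0.4]
finger_gap: 0.3
grasp_force: 2.2
```

```bash
cat > yaw.py <<'E'
from h import *
np.set_printoptions(precision=1,suppress=True)
c=cam("side"); g=c["p"][130:240,240:320]; h=cv2.cvtColor(g,cv2.COLOR_BGR2HSV)
m=((h[...,1]<55)&(h[...,2]>185)).astype(np.uint8)
k,l,s,_=cv2.connectedComponentsWithStats(m)
i=1+np.argmax(s[1:,4]); print(s[i])
ct=max(cv2.findContours((l==i).astype(np.uint8),0,cv2.CHAIN_APPROX_NONE)[0],key=len)[:,0]
P=np.array([onz(c,p+[240,130],189)[:2] for p in ct],np.float32)
r=cv2.minAreaRect(P); b=cv2.boxPoints(r); print("tape rect",r,b.tolist())
e=max([(b[1]-b[0]),(b[2]-b[1])],key=np.linalg.norm); e=e if e[1]>0 else -e
print("carton yaw off",np.degrees(np.arctan2(-e[0],e[1])))
E
python3 yaw.py
```

```text
[ 35  12  26  40 702]
tape rect ((530.8829345703125, -32.812400817871094), (46.194358825683594, 153.24256896972656), 8.192187309265137) [[497.1033630371094, 39.73580551147461], [518.9395141601562, -111.94302368164062], [564.6624755859375, -105.36061096191406], [542.8263549804688, 46.31822204589844]]
carton yaw off 8.192191
```

Emit:
move_arm(targets=[[[1,0,0,0,0,0,-1],[1,0,0,0,0,0,-1],[1,0,0,0,0,0,-1],[1,0,0,0,0,0,-1],[1,0,0,0,0,0,-1],[1,0,0,0,0,0,-1],[1,0,0,0,0,0,-1]]])

```text
clock: 23.75
position: [514.4, -122.4, 142.7]
tcp_rot: [-180.0, 0.0, 95.5]
force: [-2.8, -4.8, 0.7]
finger_gap: 0.3
grasp_force: 2.2
```

```bash
python3 yaw.py
```

```text
[ 34  13  27  40 722]
tape rect ((529.8222045898438, -26.764724731445312), (45.79198455810547, 154.20697021484375), 6.667799949645996) [[498.1283874511719, 47.15872573852539], [516.0337524414062, -106.00520324707031], [561.5159912109375, -100.68817138671875], [543.6106567382812, 52.47575378417969]]
carton yaw off 6.667799
```

Emit:
move_arm(targets=[[[-4,0,0,0,0,0,-1],[0,18,0,0,0,0,-1],[1,0,0,0,0,0.2,-1],[1,0,0,0,0,0,-1],[1,0,0,0,0,0,-1],[1,0,0,0,0,0,-1],[1,0,0,0,0,0,-1],[1.5,0,0,0,0,0,-1],[2,0.1,0,0,0,0,-1],[2,0.1,0,0,0,0,-1],[2,0.1,0,0,0,0,-1],[2,0.1,0,0,0,0,-1]]])

```text
clock: 25.0
position: [531.2, -110.6, 142.6]
tcp_rot: [-179.9, 0.1, 95.3]
force: [-2.1, -5.2, 1.1]
finger_gap: 0.4
grasp_force: 2.5
```

Emit:
move_arm(targets=[[[2.5,0.1,0,0,0,0,-1],[2.5,0.1,0,0,0,0,-1],[2.5,0.1,0,0,0,0,-1],[2.5,0.1,0,0,0,0,-1],[2.5,0.1,0,0,0,0,-1],[2.5,0.1,0,0,0,0,-1],[2.5,0.1,0,0,0,0,-1],[2.5,0.1,0,0,0,0,-1]]])

```text
clock: 25.8
position: [530.1, -90.4, 142.5]
tcp_rot: [-179.9, 0.1, 95.3]
force: [-3.3, -5.6, 0.2]
finger_gap: 0.5
grasp_force: 2.3
```

```bash
python3 yaw.py
```

```text
[ 31  20  29  42 771]
tape rect ((526.559814453125, 4.00006103515625), (46.089935302734375, 153.19908142089844), 5.7170000076293945) [[495.9990234375, 77.9229736328125], [511.2598876953125, -74.51409912109375], [557.12060546875, -69.9228515625], [541.8597412109375, 82.51422119140625]]
carton yaw off 5.716977
```

Emit:
move_arm(targets=[[[3,0,0,0,0,0,-1],[3,0,0,0,0,0,-1],[3,0,0,0,0,0,-1],[3,0,0,0,0,0,-1],[3,0,0,0,0,0,-1],[3,0,0,0,0,0,-1],[3,0,0,0,0,0,-1],[3,0,0,0,0,0,-1],[3,0,0,0,0,0,-1],[3,0,0,0,0,0,-1]]])

```text
clock: 26.85
position: [527.5, -60.4, 142.6]
tcp_rot: [-179.9, 0.0, 95.3]
force: [-3.0, -4.4, -0.2]
finger_gap: 0.5
grasp_force: 2.3
```

```bash
python3 yaw.py
```

```text
[ 28  27  30  45 843]
tape rect ((524.8739013671875, 33.97251892089844), (46.67137908935547, 153.59901428222656), 5.673895835876465) [[494.05963134765625, 108.08865356445312], [509.24542236328125, -44.757843017578125], [555.6881713867188, -40.14361572265625], [540.5023803710938, 112.702880859375]]
carton yaw off 5.673899
```

Emit:
move_arm(targets=[[[3,0,0,0,0,0,-1],[3,0,0,0,0,0,-1],[3,0,0,0,0,0,-1],[3,0,0,0,0,0,-1],[3,0,0,0,0,0,-1],[3,0,0,0,0,0,-1],[3,0,0,0,0,0,-1],[3,0,0,0,0,0,-1],[3,0,0,0,0,0,-1],[3,0,0,0,0,0,-1]]])

```text
clock: 27.9
position: [524.9, -30.5, 142.5]
tcp_rot: [-179.9, 0.0, 95.3]
force: [-1.6, -4.6, -0.6]
finger_gap: 0.4
grasp_force: 2.2
```

Emit:
move_arm(targets=[[[3,0,0,0,0,0,-1],[3,0,0,0,0,0,-1],[3,0,0,0,0,0,-1],[3,0,0,0,0,0,-1],[2,0,0,0,0,0,-1],[2,0,0,0,0,0,-1],[2,0,0,0,0,0,-1],[1.5,0,0,0,0,0,-1],[1,0,0,0,0,0,-1]]])

```text
clock: 28.8
position: [523.1, -9.9, 142.5]
tcp_rot: [-179.9, 0.0, 95.3]
force: [-2.4, -4.8, -0.1]
finger_gap: 0.5
grasp_force: 2.3
```

```bash
python3 yaw.py
```

```text
[ 22  39  33  49 978]
tape rect ((519.7279052734375, 83.36856079101562), (46.58586502075195, 156.02813720703125), 5.008952617645264) [[489.71240234375, 159.05096435546875], [503.33544921875, 3.6186814308166504], [549.743408203125, 7.6861572265625], [536.120361328125, 163.11843872070312]]
carton yaw off 5.0089564
```

Emit:
move_arm(targets=[[[1,0,0,0,0,0,-1],[1,0,0,0,0,0,-1],[1,0,0,0,0,0,-1],[1,0,0,0,0,0,-1],[1,0,0,0,0,0,-1],[1,0,0,0,0,0,-1],[1,0,0,0,0,0,-1],[1,0,0,0,0,0,-1],[1,0,0,0,0,0,-1],[1,0,0,0,0,0,-1]]])

```text
clock: 29.85
position: [522.2, -0.0, 142.5]
tcp_rot: [-179.9, 0.0, 95.3]
force: [-2.0, -5.6, 0.1]
finger_gap: 0.4
grasp_force: 2.3
```

Emit:
move_arm(targets=[[[0.6,0,0,0,0,0,-1],[0.6,0,0,0,0,0,-1],[0.6,0,0,0,0,0,-1],[0.6,0,0,0,0,0,-1]]])

```text
clock: 30.25
position: [522.0, 2.3, 142.5]
tcp_rot: [-179.9, 0.0, 95.3]
force: [-2.4, -4.1, -0.7]
finger_gap: 0.8
grasp_force: 2.3
```

Emit:
move_arm(targets=[[[0.5,0,0,0,0,0,-1],[0.5,0,0,0,0,0,-1],[0.5,0,0,0,0,0,-1]]])

```text
clock: 30.55
position: [521.9, 3.8, 142.6]
tcp_rot: [-179.9, 0.0, 95.3]
force: [-1.5, -5.0, -0.8]
finger_gap: 1.0
grasp_force: 2.3
```

Emit:
move_arm(targets=[[[0.6,0,0,0,0,0,-1],[0.6,0,0,0,0,0,-1],[0.6,0,0,0,0,0,-1],[0.6,0,0,0,0,0,-1],[0.6,0,0,0,0,0,-1]]])

```text
clock: 31.05
position: [521.6, 6.8, 142.5]
tcp_rot: [-179.9, 0.0, 95.3]
force: [-1.7, -4.6, -1.2]
finger_gap: 0.4
grasp_force: 2.2
```

Emit:
move_arm(targets=[[[0.5,0,0,0,0,0,-1],[0.5,0,0,0,0,0,-1],[0.5,0,0,0,0,0,-1],[0.5,0,0,0,0,0,-1]]])

```text
clock: 31.45
position: [521.5, 7.9, 142.6]
tcp_rot: [-180.0, 0.1, 95.3]
force: [-1.2, -9.1, -0.7]
finger_gap: 0.5
grasp_force: 4.7
```

Emit:
move_arm(targets=[[[0.5,0,0,0,0,0,-1],[0.5,0,0,0,0,0,-1],[0.5,0,0,0,0,0,-1]]])

```text
clock: 31.75
position: [521.5, 7.9, 142.6]
tcp_rot: [-180.0, 0.3, 95.3]
force: [-1.8, -15.0, -0.2]
finger_gap: 0.4
grasp_force: 7.5
```

Emit:
move_arm(targets=[[[-0.6,0,0,0,0,0,-1],[0,0,0,0,0,0,-1],[0,0,0,0,0,0,-1],[0,0,0,0,0,0,-1]]])

```text
clock: 32.15
position: [521.5, 7.9, 142.6]
tcp_rot: [-179.9, 0.2, 95.3]
force: [-1.7, -10.9, -0.1]
finger_gap: 0.2
grasp_force: 5.5
```

```bash
python3 yaw.py; python3 - <<'E'
from h import *
a=cam("scene");b=cam("side")
k=lambda c,x0,y0:cv2.resize(c["p"][y0:y0+110,x0:x0+130],None,fx=3,fy=3,interpolation=cv2.INTER_CUBIC)
cv2.imwrite("pics/m6.png",np.hstack([k(a,160,130),k(b,210,160)]))
E
```

```text
[  20   44   34   51 1027]
tape rect ((518.606689453125, 101.50308227539062), (46.57553482055664, 155.118408203125), 5.349264621734619) [[488.18975830078125, 176.55348205566406], [502.65093994140625, 22.110612869262695], [549.0236206054688, 26.452682495117188], [534.5624389648438, 180.8955535888672]]
carton yaw off 5.349265
```

View pics/m6.png

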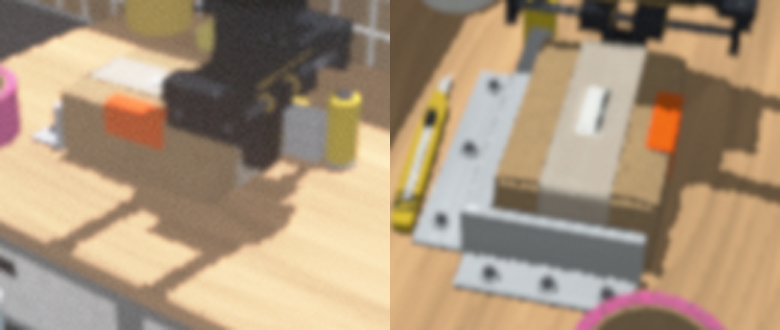

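The carton is seated. In the side half its left end sits against the stop plate (460–645, 210–240) and its far side lies along the fence; in the scene half the sticker (135,120) faces the robot. Next I'll hold the press, release, nudge the near side lightly towards the fence, and press the stop again.

Emit:
move_arm(targets=[[[0.3,0,0,0,0,0,-1],[0,0,0,0,0,0,-1],[0,0,0,0,0,0,-1],[0,0,0,0,0,0,-1],[0,0,0,0,0,0,-1],[0,0,0,0,0,0,-1],[0,0,0,0,0,0,-1],[0,0,0,0,0,0,-1]]])

```text
clock: 33.1
position: [521.5, 7.9, 142.6]
tcp_rot: [-180.0, 0.2, 95.3]
force: [-2.3, -13.4, 0.0]
finger_gap: 0.7
grasp_force: 6.1
```

Emit:
move_arm(targets=[[[-1,0,0,0,0,0,-1],[-2,0,0,0,0,0,-1],[-15,0,0,0,0,0,-1],[0,-45,0,0,0,0,-1],[0,-45,0,0,0,0,-1],[0,-8,0,0,0,0,-1],[30,0,0,0,0,0,-1],[40,0,0,0,0,0,-1],[40,0,0,0,0,0,-1],[0,8,0,0,0,0,-1],[0,0,0,0,0,0,-1]]])

```text
clock: 34.2
position: [425.4, 94.5, 143.5]
tcp_rot: [179.9, -0.0, 95.4]
force: [0.9, 0.4, 0.4]
finger_gap: 0.5
grasp_force: 0.0
```

```bash
python3 yaw.py
```

```text
[ 20  44  29  51 747]
tape rect ((518.1624755859375, 101.95955657958984), (46.66892623901367, 155.94227600097656), 5.010815620422363) [[488.1069030761719, 177.59458923339844], [501.7275085449219, 22.248287200927734], [548.218017578125, 26.32452392578125], [534.597412109375, 181.6708221435547]]
carton yaw off 5.0108213
```

Emit:
move_arm(targets=[[[0,2,0,0,0,0,-1],[0,2,0,0,0,0,-1],[0,2,0,0,0,0,-1],[0,2,0,0,0,0,-1],[0,1,0,0,0,0,-1],[0,1,0,0,0,0,-1],[0,1,0,0,0,0,-1],[0,1,0,0,0,0,-1]]])

```text
clock: 35.05
position: [435.6, 94.7, 142.7]
tcp_rot: [-180.0, -0.0, 95.3]
force: [0.0, -0.1, -0.8]
finger_gap: 0.3
grasp_force: 0.0
```

Emit:
move_arm(targets=[[[0,1,0,0,0,0,-1],[0,1,0,0,0,0,-1],[0,1,0,0,0,0,-1],[0,0.7,0,0,0,0,-1]]])

```text
clock: 35.45
position: [439.4, 95.1, 142.7]
tcp_rot: [180.0, 0.0, 95.3]
force: [0.7, -0.7, -0.5]
finger_gap: 0.7
grasp_force: 0.0
```

Emit:
move_arm(targets=[[[0,0.7,0,0,0,0,-1],[0,0.7,0,0,0,0,-1],[0,0.7,0,0,0,0,-1]]])

```text
clock: 35.75
position: [441.4, 95.2, 142.7]
tcp_rot: [180.0, -0.0, 95.3]
force: [-0.0, 0.0, 0.3]
finger_gap: 0.6
grasp_force: 0.0
```

Emit:
move_arm(targets=[[[0,0.7,0,0,0,0,-1],[0,0.7,0,0,0,0,-1],[0,0.7,0,0,0,0,-1]]])

```text
clock: 36.05
position: [443.5, 95.4, 142.7]
tcp_rot: [-180.0, -0.0, 95.3]
force: [-0.6, 0.6, -1.0]
finger_gap: 0.4
grasp_force: 0.0
```

Emit:
move_arm(targets=[[[0,0.7,0,0,0,0,-1],[0,0.7,0,0,0,0,-1],[0,0.7,0,0,0,0,-1]]])

```text
clock: 36.35
position: [444.6, 95.5, 142.6]
tcp_rot: [-179.9, 0.0, 95.3]
force: [-6.2, 0.1, 4.6]
finger_gap: 0.3
grasp_force: 3.4
```

Emit:
move_arm(targets=[[[0,0.4,0,0,0,0,-1],[0,0.4,0,0,0,0,-1],[0,0,0,0,0,0,-1],[0,0,0,0,0,0,-1]]])

```text
clock: 36.75
position: [444.5, 95.5, 142.6]
tcp_rot: [-179.8, 0.0, 95.3]
force: [-7.6, -0.5, 5.7]
finger_gap: 0.8
grasp_force: 4.1
```

Emit:
move_arm(targets=[[[0,-1,0,0,0,0,-1],[0,-3,0,0,0,0,-1],[0,-15,0,0,0,0,-1],[-40,0,0,0,0,0,-1],[-45,0,0,0,0,0,-1],[-30,0,0,0,0,0,-1],[0,45,0,0,0,0,-1],[0,48,0,0,0,0,-1],[0,7,0,0,0,0,-1],[0,0,0,0,0,0,-1],[0,0,0,0,0,0,-1]]])

```text
clock: 37.85
position: [536.4, -11.2, 142.1]
tcp_rot: [-179.9, -0.0, 95.3]
force: [-0.7, -0.3, 0.7]
finger_gap: 0.3
grasp_force: 0.0
```

```bash
python3 yaw.py
```

```text
[  20   44   34   51 1023]
tape rect ((518.2330932617188, 101.15422821044922), (46.66892623901367, 155.7403564453125), 5.010815620422363) [[488.18634033203125, 176.68869018554688], [501.7892761230469, 21.543529510498047], [548.2798461914062, 25.619766235351562], [534.6768798828125, 180.76492309570312]]
carton yaw off 5.010809
```

Emit:
move_arm(targets=[[[4,-4,0,0,0,0,-1],[4,-4,0,0,0,0,-1],[2,0,0,0,0,0,-1],[1,0,0,0,0,0,-1],[1,0,0,0,0,0,-1],[1,0,0,0,0,0,-1],[1,0,0,0,0,0,-1],[1,0,0,0,0,0,-1],[1,0,0,0,0,0,-1]]])

```text
clock: 38.8
position: [528.2, 3.8, 142.6]
tcp_rot: [-180.0, -0.0, 95.3]
force: [0.2, -0.3, 0.2]
finger_gap: 0.6
grasp_force: 0.0
```

Emit:
move_arm(targets=[[[0.7,0,0,0,0,0,-1],[0.7,0,0,0,0,0,-1],[0.7,0,0,0,0,0,-1]]])

```text
clock: 39.1
position: [527.9, 5.9, 142.7]
tcp_rot: [-180.0, 0.0, 95.3]
force: [-0.7, -0.3, -0.9]
finger_gap: 0.3
grasp_force: 0.0
```

Emit:
move_arm(targets=[[[0.6,0,0,0,0,0,-1],[0.6,0,0,0,0,0,-1],[0.6,0,0,0,0,0,-1]]])

```text
clock: 39.4
position: [527.8, 7.7, 142.7]
tcp_rot: [-180.0, 0.0, 95.3]
force: [0.1, 0.7, -0.6]
finger_gap: 0.6
grasp_force: 0.0
```

Emit:
move_arm(targets=[[[0.6,0,0,0,0,0,-1],[0.6,0,0,0,0,0,-1],[0.6,0,0,0,0,0,-1]]])

```text
clock: 39.7
position: [527.7, 8.5, 142.8]
tcp_rot: [180.0, 0.1, 95.3]
force: [0.3, -6.6, -0.2]
finger_gap: 0.4
grasp_force: 3.4
```

Emit:
move_arm(targets=[[[0.6,0,0,0,0,0,-1],[0.6,0,0,0,0,0,-1],[0,0,0,0,0,0,-1]]])

```text
clock: 40.0
position: [527.7, 8.4, 142.8]
tcp_rot: [180.0, 0.2, 95.3]
force: [1.4, -9.4, -0.0]
finger_gap: 0.8
grasp_force: 4.8
```

Emit:
move_arm(targets=[[[0.5,0,0,0,0,0,-1],[0,0,0,0,0,0,-1],[0,0,0,0,0,0,-1],[0,0,0,0,0,0,-1],[0,0,0,0,0,0,-1],[0,0,0,0,0,0,-1],[0,0,0,0,0,0,-1],[0,0,0,0,0,0,-1]]])

```text
clock: 40.8
position: [527.7, 8.4, 142.8]
tcp_rot: [180.0, 0.3, 95.3]
force: [0.7, -10.3, -0.1]
finger_gap: 0.5
grasp_force: 5.6
```

Emit:
move_arm(targets=[[[-1,0,0,0,0,0,-1],[-2,0,0,0,0,0,-1],[-10,-2,0,0,0,0,-1],[-20,-15,0,0,0,0,-1],[-30,-20,0,0,0,0,-1],[0,-20,-40,0,0,0,-1],[0,-20,-40,0,0,0,-1],[0,0,-40,0,0,0,-1],[0,0,-40,0,0,0,-1],[0,0,0,0,0,0,-1],[0,0,0,0,0,0,-1]]])

```text
clock: 41.9
position: [457.1, -58.8, 304.0]
tcp_rot: [179.8, 0.0, 95.3]
force: [0.6, -0.1, 0.2]
finger_gap: 0.5
grasp_force: 0.0
```

```bash
python3 yaw.py; python3 - <<'E'
from h import *
c=cam("wrist");cv2.imwrite("pics/w7.png",c["p"])
o=manip.observe();print(o["position"],o["force"])
E
```

```text
[ 20  44  35  50 995]
tape rect ((518.117431640625, 101.83361053466797), (46.56510925292969, 152.54684448242188), 5.006099224090576) [[488.2679443359375, 175.78439331054688], [501.5794677734375, 23.81946563720703], [547.9669189453125, 27.882827758789062], [534.6553955078125, 179.84774780273438]]
carton yaw off 5.006104
[455.7172256  -58.52065472 301.22542862] [-0.39361083  0.66387058 -0.85289843]
```

View pics/w7.png

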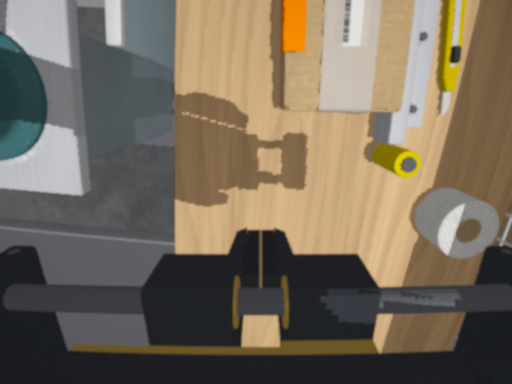

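The final wrist view shows the carton's right end at row 110 and its far side (400–415) against the fence. The sticker (293,25) faces the robot, and the post, cutter and label roll are where they were.

```bash
python3 -c "
from station import manip
print(manip.close_job())"
```

```text
the job is handed in; nothing more can be done
None
```

I turned the carton a quarter turn clockwise against the post so its sticker side faces the robot, slid it along the fence, pressed it home at about 10 N for over half a second, and handed it in at about 42 s; it looks flush with the fence and stop in the last pictures, the highest force reading was 15 N, and the cutter and label roll look unmoved, as does the tape roll (last seen during the first press).

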